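# Unlock and flip the kiln power toggle

## Task

Switch the annealing kiln on: of the two grey switch boxes on the glassworking bench, take the one whose lever has a black cross-bar grip and sits in a notched steel quadrant; pull the lever outward along its own length until it is clear of its notch, flip it over to the notch on the other side, and let it spring fully home there. Leave the plain ball-topped lever on the other box exactly as it is.

Things in the scene. Friction and masses are not known exactly. Their poses are not given: they have to be found in the camera images.
- kiln_box: Grey switch box fixed to the bench, 140 x 90 x 60 mm (x, y, z), origin at the centre of its underside. On top a steel quadrant with two notches (two cheeks, 75 mm long in x, y -17 to 17 mm, up to 105 mm above the bench). Between the cheeks a lever turns about a pivot along the box's y axis, 68 mm above the origin. It starts locked, leaning 30 degrees to the box's -x; ON is the notch at +x.
- kiln_toggle (a joint): Swing of the kiln lever about the box's +y axis, rad: 0 = leaning 30 degrees to the box's -x (OFF), 0.524 = upright, 1.047 = 30 degrees to +x (ON, end stop). Turns freely, but the notches hold it within 0 to 0.14 or 0.91 to 1.047 unless pulled out. Starts at 0 to 0.06, grip then about (-40, 0, 137) mm in the box frame.
- kiln_pull (a joint): Pull of the lever along its length, m: 0 seated, 0.020 end stop; a spring returns it (3 to 6 N). 10 mm clears the quadrant, 14 is comfortable. Its grip is a black cross-bar cylinder, 20 mm thick, 30 mm long, along the box's y, centre 80 mm (plus pull) from the pivot. Pinch its flat ends from above, closing along the box's y; it turns between the pads as the lever swings.
- fan_lever_tip (a point): Tip of the plain lever (70 mm, slim stem, black ball knob, no cross-bar, no notched quadrant), on the other grey switch box (same 140 x 90 x 60 mm housing). It swings easily and stays wherever it is left; it may start at any angle. A bystander, to be left alone.

How it is judged:
By the outcome, as a careful person would: the job done as asked, in the order asked, and still so for the second after the job is handed in, with the robot touching nothing.
It also fails if it takes over 32 s, if anything falls off the work surface, if the arm or the gripper's body presses on something with over 40 N, if the wrist force passes 120 N, or if a joint passes its speed limit or range.

## Robot

A 6-joint arm with a two-finger parallel gripper is mounted at the origin on the work surface. World frame = base frame: x ahead of the robot, y to its left, z up, the work surface at z = 0. Lengths are in m, angles in rad, forces in N, time in s.
With the tool pointing down it reaches from about 0.325 to 1 m from the base axis. Payload 5.1 kg.
Tool frame: the origin (TCP) lies midway between the tips of the shut fingers; the grasp point (between the pads) lies 19 mm behind it; z points along the fingers, y is the line along which they close (so a half turn about z gives the same grasp; the last joint's range is limited). The gripper opens to 85 mm and grips with 20 to 120 N. Pads are 22 mm wide; open, the fingers measure 114 mm over their backs; the gripper's body (76 mm by 85 mm) begins 54 mm behind the grasp point. The pads swing forward as they close: fully open they stand 13 mm farther back than shut.
Start: joints at [-1.293, 0.124, 1.65, -0, 1.367, -0.083], TCP at [0.229, -0.608, 0.231] pointing down, gripper open.
Joint ranges: [-2.61, 2.61], [-1.02, 2.33], [0.03, 2.71], [-1.35, 4.49], [0.32, 2.68], [-2.91, 2.91]. Speed limits (rad/s): [2.57, 2.57, 3.14, 3.14, 3.14, 3.14].

## Interface

Orientations are given as [roll, pitch, yaw] about the fixed x, y, z axes, in that order (R = Rz(yaw) Ry(pitch) Rx(roll)).
In Python, from bench import r, eyes, close_job gives the robot as it stands (r), with the cameras (eyes) and the job as plain functions.
- The arm moves only by the tool send_path, called after ">>>" as a command line: name --pt "numbers of a row" for each row, then --argument value for the rest. Schema: {"type":"object","properties":{"offsets":{"type":"array","items":{"type":"object","properties":{"tx":{"type":"number"},"ty":{"type":"number"},"tz":{"type":"number"},"spin":{"type":"number"},"aperture":{"type":"number"}},"additionalProperties":false,"required":["aperture"]},"minItems":1,"maxItems":10},"squeeze":{"type":"number"},"only":{"type":"string"},"quiet":{"type":"boolean"},"lines":{"type":"string"}},"required":["offsets"],"additionalProperties":false}. offsets is a list of rows, 1 to 10 of them, each an object with the fields tx, ty, tz (the shift in m), spin (a turn about the tool's z in rad), aperture (the finger opening in m); a field left out counts as zero (the opening has to be given); each row is the pose to reach, as a shift and turn from the pose commanded when the call began, along the tool's axes at that moment; what a row does not reach only later rows make up. A row lasts 1/10 s, in which the tool goes at most 0.05 m and 0.15 rad, less where a joint would pass 70% of its speed; a pose out of reach is approached as far as the arm can. The fingers move at their own pace and stop on an object; squeeze is the grip in N (left out, the last holds). Time passes only in rows, so rows that do not move let the fingers close. The tool returns the time, the measured TCP pose, the force, the opening and the grip force at its end. only (a regular expression) keeps the lines of the reply that match it, lines (a string "A,B") keeps lines A to B, and quiet returns only ok. Input that does not fit is refused with a message, and nothing moves.
- r.observe(): the state, without advancing time (a new reading comes with each control period).
- eyes.grab_frame(name): name is "scene" or "side" or "wrist"; returns the picture (420x560x3 uint8, red, green, blue); there is no depth.
- eyes.get_calibration(name): a dict with "K" (3x3 intrinsics, pixels), "k1" (the pictures are not rectified: a ray, as slopes to the right and down, at radius r is drawn at 1 + k1 r^2 times it, then the intrinsics apply), "eye" and "rotation" of the camera in the world. Camera axes: x right, y down, z forward; pixel columns grow to the right and rows downward; lengths in m; the calibration is good to about 2 mm. A picture is of the moment at which its call begins: read the wrist's pose just before it. get_calibration takes no time and is no camera call; for the wrist camera it gives the pose at the moment of the call.
- close_job(): hands the job in; it is judged then, once.
The state is a dict: "t": time; "qpos": joint angles; "qd": joint speeds; "tau": joint torques, N m; "ee_pos": TCP position; "ee_rot": TCP orientation; "contact_force": force on the tool from outside, world axes, zero at the start; "moment": the same for the moment, N m; "opening": finger opening in m; "finger_force": force on a finger pad.
Only numpy, scipy, OpenCV 4.12 (cv2) and the standard library are available. Lean on these libraries where they do the work, as an engineer would, in place of code of your own. Each camera call takes 0.05 s, during which the arm holds its last target. There are 200 camera calls.

## Working session

There is one attempt and no reset: what is moved stays moved. The work goes in short steps, Python scripts to look and compute and a tool call to move; the robot and the scene stay as the last step left them, time stands still between calls to the robot, and variables do not carry over. Pictures are saved under pics/ and viewed, at most 10 in all, crops included, and the job is handed in when it is done.

```bash
ls; mkdir -p pics; python3 - <<'E'
from bench import r, eyes, close_job
import cv2
for n in("scene","side"):
    im=eyes.grab_frame(n); cv2.imwrite(f"pics/{n}0.png",cv2.cvtColor(im,cv2.COLOR_RGB2BGR)); c=eyes.get_calibration(n); print(n,c)
s=r.observe();print(s)
E
```

```text
bench.py
pics
scene {'K': array([[410.10926136,   0.        , 278.08085016],
       [  0.        , 410.10926136, 206.64800434],
       [  0.        ,   0.        ,   1.        ]]), 'k1': -0.02797360040348918, 'eye': array([0.90081049, 0.07178194, 0.74271905]), 'rotation': array([-2.59116271, -0.00831896,  1.74835194])}
side {'K': array([[418.49871974,   0.        , 276.14151197],
       [  0.        , 418.49871974, 204.82575441],
       [  0.        ,   0.        ,   1.        ]]), 'k1': -0.09792361785135238, 'eye': array([0.46082812, 0.43037401, 0.58818522]), 'rotation': array([-2.42762027,  0.00936013, -2.96111901])}
{'t': 0.1, 'qpos': array([-1.29261806e+00,  1.24502082e-01,  1.65155686e+00,  1.93141714e-05,
        1.36751929e+00, -8.25643208e-02]), 'qd': array([ 0.00093331, -0.00268689, -0.00318266,  0.00135068, -0.00019841,
       -0.0009934 ]), 'tau': array([-3.57460231e-04, -4.24930394e+01, -3.66654003e+01, -1.14290115e-04,
        3.93434704e-03, -9.17894880e-06]), 'ee_pos': array([ 0.22927385, -0.60761855,  0.23012422]), 'ee_rot': array([-3.13961539e+00, -1.82596455e-04,  3.60738492e-01]), 'contact_force': array([0.1671027 , 0.76176128, 0.87585929]), 'moment': array([-0.03049771, -0.01671428, -0.01027114]), 'finger_force': 0.0, 'opening': 0.08554529252758411}
```

View pics/scene0.png

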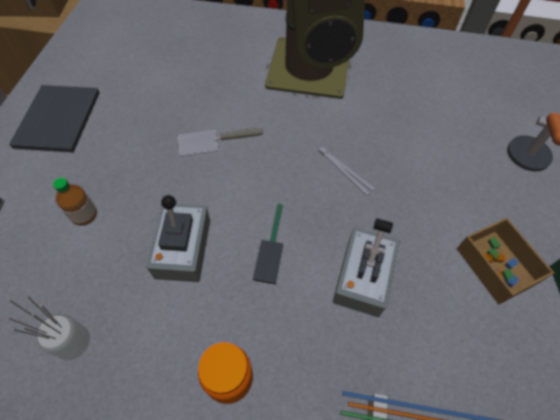

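View pics/side0.png

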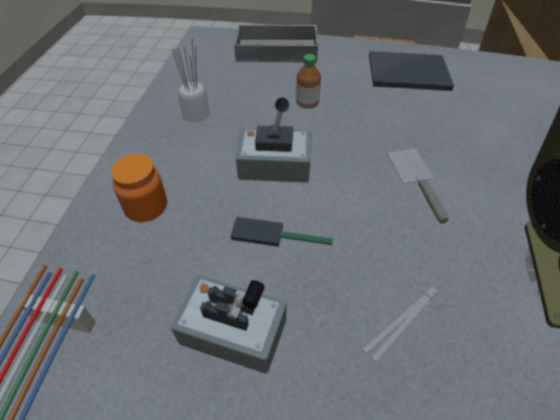

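The kiln box, with a cross-bar grip and two cheeks, is at about (368,268) in scene and (230,320) in side. The fan box is at (180,238) and (275,150). Next I'll enlarge the kiln box in both views.

```bash
python3 - <<'E'
import cv2,numpy as np
a=cv2.imread("pics/scene0.png")[210:320,325:410]; b=cv2.imread("pics/side0.png")[270:370,165:295]
a=cv2.resize(a,None,fx=5,fy=5,interpolation=3);b=cv2.resize(b,None,fx=6,fy=6,interpolation=3)
cv2.imwrite("pics/ca.png",a);cv2.imwrite("pics/cb.png",b);print(a.shape,b.shape)
E
```

```text
(550, 425, 3) (600, 780, 3)
```

View pics/ca.png

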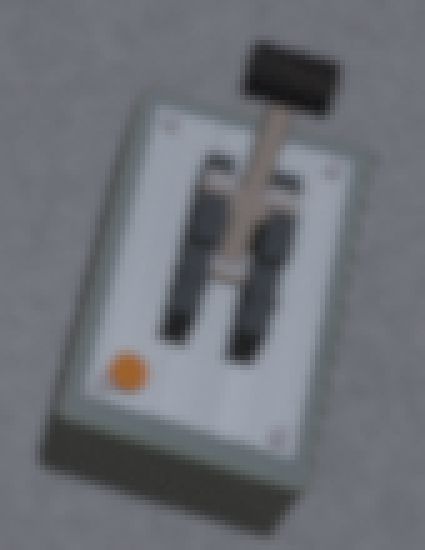

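View pics/cb.png

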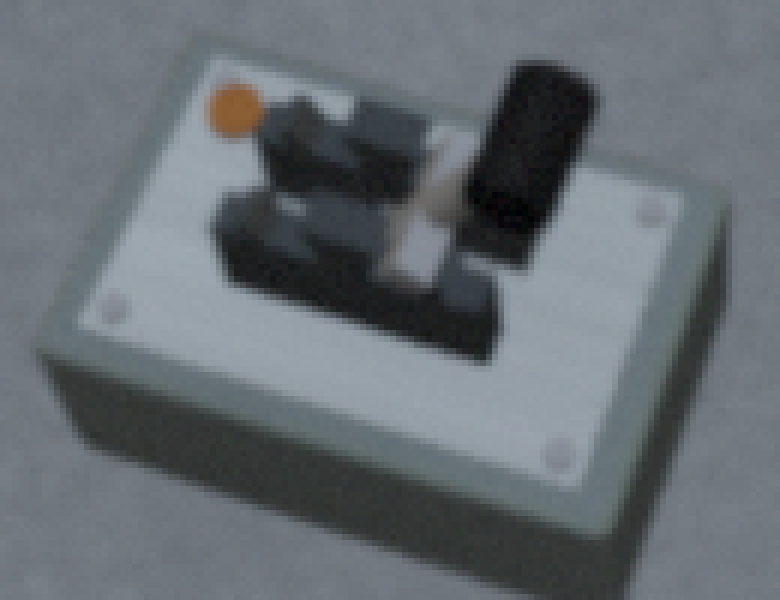

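Readings in crop pixels:

| Feature | Scene crop | Side crop |
|---|---|---|
| Box top corners | (148,88), (375,155), (303,490), (60,418) | (200,38), (730,195), (620,535), (40,350) |
| Grip centre | (292,76) | (533,145) |

The lever leans toward the robot, and the orange dot marks the +x,−y corner. I'll fit the pose from these.

```bash
cat > h.py <<'E'
import numpy as np,cv2
from scipy.spatial.transform import Rotation as R
from scipy.optimize import least_squares
from bench import r, eyes, close_job
def proj(c,P):
    Rc=R.from_euler('xyz',c['rotation']).as_matrix(); 
    return cv2.projectPoints(np.array(P,float),cv2.Rodrigues(Rc.T)[0],-Rc.T@c['eye'],c['K'],np.array([c['k1'],0,0,0.]))[0][:,0]
def world(p,P): return R.from_euler('z',p[2]).apply(P)+[p[0],p[1],0]
def grip(t,pull=0): a=t-np.pi/6; return np.array([(.08+pull)*np.sin(a),0,.068+(.08+pull)*np.cos(a)])
def totool(d): return R.from_euler('xyz',r.observe()['ee_rot']).inv().apply(d)
E
python3 - <<'E'
from h import *
sc,sd=eyes.get_calibration('scene'),eyes.get_calibration('side')
c=lambda L,f,o:(np.array(L)+.5)/f-.5+o
ms=c([(148,88),(375,155),(303,490),(60,418),(292,76)],5,[325,210])
md=c([(730,195),(620,535),(40,350),(200,38),(533,145)],6,[165,270])
C=np.array([(-.07,-.045,.06),(-.07,.045,.06),(.07,.045,.06),(.07,-.045,.06)])
f=lambda p:np.r_[proj(sc,world(p,np.r_[C,[grip(p[3])]]))-ms,proj(sd,world(p,np.r_[C,[grip(p[3])]]))-md].ravel()
s=least_squares(f,[.45,.25,0,.03],loss='soft_l1');p=s.x
print(p);print(f(p).reshape(-1,2).round(1))
g=least_squares(lambda x:np.r_[proj(sc,[x])[0]-ms[4],proj(sd,[x])[0]-md[4]],[.4,.2,.13]).x
print('grip tri',g,'model',world(p,grip(p[3])))
E
```

```text
[ 0.57633285  0.18693776 -0.13112924  0.00344934]
[[-0.9 -2.5]
 [ 0.6 -3. ]
 [ 2.2 -0.5]
 [-0.5 -1.4]
 [-0.  -0.3]
 [ 0.9 -2.4]
 [-1.3  0.9]
 [-2.7 -0. ]
 [-1.8 -2.3]
 [-0.3  0.4]]
grip tri [0.53686274 0.1917951  0.13730876] model [0.53691342 0.19213663 0.13741959]
```

Grip centre is (0.537, 0.192, 0.137) and box yaw is −0.131, and triangulation agrees with the model. I'll travel to a hover above it, shifting by about (0.571, −0.640, −0.03) with a turn of +0.49.

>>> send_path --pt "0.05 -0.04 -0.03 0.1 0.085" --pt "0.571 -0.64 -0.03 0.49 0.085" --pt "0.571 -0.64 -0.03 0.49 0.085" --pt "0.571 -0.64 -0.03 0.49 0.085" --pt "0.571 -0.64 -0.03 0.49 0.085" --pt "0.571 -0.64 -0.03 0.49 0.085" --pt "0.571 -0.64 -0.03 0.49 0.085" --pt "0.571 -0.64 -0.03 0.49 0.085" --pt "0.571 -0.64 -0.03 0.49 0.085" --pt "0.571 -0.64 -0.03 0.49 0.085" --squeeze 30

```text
refused: offsets[0]: [0.05, -0.04, -0.03, 0.1, 0.085] is not of type 'object' (schema: type "object"). Nothing was moved.
```

Refused on format, not on reach. It needs a list of objects with named fields.

>>> send_path --offsets '[{"tx": 0.05, "ty": -0.04, "tz": -0.03, "spin": 0.1, "aperture": 0.085}, {"tx": 0.571, "ty": -0.64, "tz": -0.03, "spin": 0.49, "aperture": 0.085}, {"tx": 0.571, "ty": -0.64, "tz": -0.03, "spin": 0.49, "aperture": 0.085}, {"tx": 0.571, "ty": -0.64, "tz": -0.03, "spin": 0.49, "aperture": 0.085}, {"tx": 0.571, "ty": -0.64, "tz": -0.03, "spin": 0.49, "aperture": 0.085}, {"tx": 0.571, "ty": -0.64, "tz": -0.03, "spin": 0.49, "aperture": 0.085}, {"tx": 0.571, "ty": -0.64, "tz": -0.03, "spin": 0.49, "aperture": 0.085}, {"tx": 0.571, "ty": -0.64, "tz": -0.03, "spin": 0.49, "aperture": 0.085}, {"tx": 0.571, "ty": -0.64, "tz": -0.03, "spin": 0.49, "aperture": 0.085}, {"tx": 0.571, "ty": -0.64, "tz": -0.03, "spin": 0.49, "aperture": 0.085}]' --squeeze 30

```text
t: 1.1
ee_pos: [0.4104, -0.1458, 0.2571]
ee_rot: [3.142, -0.0, -0.13]
contact_force: [1.7, -0.0, 0.4]
opening: 0.0852
finger_force: 0.0
```

```bash
python3 - <<'E'
from h import *
print(r.observe()['ee_rot'],totool(np.array([.537,.192,.26])-r.observe()['ee_pos']))
E
```

```text
[ 3.14155324e+00 -2.01092914e-04 -1.29644163e-01] [ 0.08190511 -0.35133182 -0.00284875]
```

>>> send_path --offsets '[{"tx": 0.08, "ty": -0.34, "aperture": 0.085}, {"tx": 0.08, "ty": -0.34, "aperture": 0.085}, {"tx": 0.08, "ty": -0.34, "aperture": 0.085}, {"tx": 0.08, "ty": -0.34, "aperture": 0.085}, {"tx": 0.08, "ty": -0.34, "aperture": 0.085}, {"tx": 0.08, "ty": -0.34, "aperture": 0.085}, {"tx": 0.08, "ty": -0.34, "aperture": 0.085}, {"tx": 0.08, "ty": -0.34, "aperture": 0.085}, {"tx": 0.08, "ty": -0.34, "aperture": 0.085}]'

```text
t: 2.0
ee_pos: [0.5331, 0.1799, 0.2564]
ee_rot: [3.141, 0.002, -0.127]
contact_force: [-0.5, 0.6, 0.3]
opening: 0.085
finger_force: 0.0
```

```bash
python3 - <<'E'
from h import *
p=[.5763,.1869,-.131]
c=eyes.get_calibration('wrist'); im=cv2.cvtColor(eyes.grab_frame('wrist'),4)
print(c['eye'],r.observe()['ee_pos'],r.observe()['ee_rot'])
for P in np.r_[[(-.07,-.045,.06),(-.07,.045,.06),(.07,.045,.06),(.07,-.045,.06)],[grip(.003)]]:
    u=proj(c,[world(p,P)])[0];print(u.round(1));cv2.circle(im,tuple(int(v) for v in u.round()),3,(0,0,255),1)
cv2.imwrite('pics/w1.png',im)
print(totool(np.array([.537,.192,.26])-r.observe()['ee_pos']))
E
```

```text
[0.60455428 0.16983424 0.39917356] [0.53306869 0.17894107 0.25663192] [ 3.14066054e+00  1.40850376e-03 -1.28611459e-01]
[308.2 207.1]
[218.3 206.8]
[212.6  58.2]
[312.2  58.4]
[259.2 197.7]
[ 0.0022192  -0.01345215 -0.00338375]
```

View pics/w1.png

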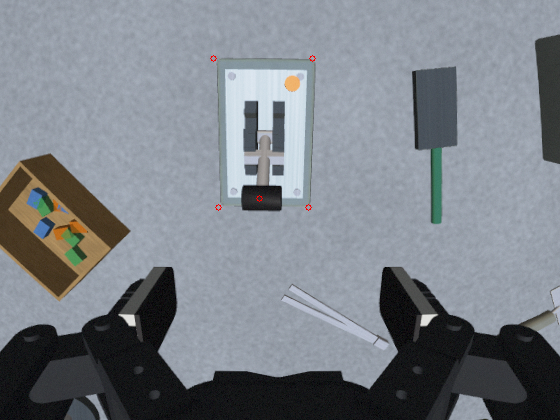

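The grip is at (262,198), about 3 px right of the prediction, so y ≈ 0.190. The yaw matches. I'll descend around it.

>>> send_path --offsets '[{"tx": 0.003, "ty": -0.011, "tz": 0.05, "aperture": 0.085}, {"tx": 0.003, "ty": -0.011, "tz": 0.1, "aperture": 0.085}, {"tx": 0.003, "ty": -0.011, "tz": 0.138, "aperture": 0.085}, {"tx": 0.003, "ty": -0.011, "tz": 0.138, "aperture": 0.05}, {"tx": 0.003, "ty": -0.011, "tz": 0.138, "aperture": 0.05}]'

```text
t: 2.55
ee_pos: [0.5378, 0.1884, 0.1199]
ee_rot: [3.141, 0.001, -0.131]
contact_force: [0.9, -0.6, 0.7]
opening: 0.0585
finger_force: 0.0
```

```bash
python3 - <<'E'
from h import *
cv2.imwrite('pics/w2.png',cv2.cvtColor(eyes.grab_frame('wrist'),4))
E
```

```text
(no output)
```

View pics/w2.png

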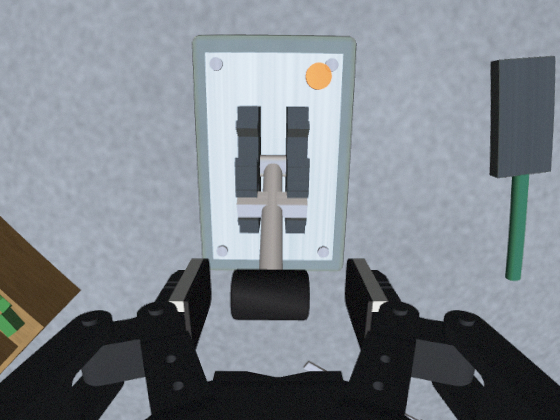

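The grip (232–309, 270–320) sits between the pads (209 and 346), about 2.5 mm toward the left one. I'll correct that and close.

>>> send_path --offsets '[{"ty": -0.0025, "tz": 0.001, "aperture": 0.045}, {"ty": -0.0025, "tz": 0.001, "aperture": 0.025}, {"ty": -0.0025, "tz": 0.001, "aperture": 0.025}, {"ty": -0.0025, "tz": 0.001, "aperture": 0.025}, {"ty": -0.0025, "tz": 0.001, "aperture": 0.025}, {"ty": -0.0025, "tz": 0.001, "aperture": 0.025}]' --squeeze 40

```text
t: 3.2
ee_pos: [0.5397, 0.1919, 0.1215]
ee_rot: [-3.141, -0.004, -0.129]
contact_force: [-1.9, -3.7, 6.5]
opening: 0.0293
finger_force: 39.8
```

>>> send_path --offsets '[{"tx": -0.004, "tz": -0.007, "aperture": 0.025}, {"tx": -0.008, "tz": -0.014, "aperture": 0.025}, {"tx": -0.008, "tz": -0.014, "aperture": 0.025}, {"tx": -0.008, "tz": -0.014, "aperture": 0.025}]' --squeeze 40

```text
t: 3.6
ee_pos: [0.5322, 0.1929, 0.1337]
ee_rot: [-3.141, -0.006, -0.129]
contact_force: [6.1, -2.6, -2.6]
opening: 0.0291
finger_force: 40.0
```

```bash
python3 - <<'E'
from h import *
c=eyes.get_calibration('side');print([proj(c,[world([.576,.186,-.131],grip(.003,q))])[0].round(1) for q in(0,.015)])
im=cv2.cvtColor(eyes.grab_frame('wrist'),4);im2=cv2.cvtColor(eyes.grab_frame('side'),4)[230:370,165:325]
cv2.imwrite('pics/w3.png',np.vstack([cv2.resize(im[100:380,120:420],(400,300)),cv2.resize(im2,(400,300),interpolation=3)]))
E
```

```text
[array([253.5, 293.5]), array([258.9, 289.8])]
```

View pics/w3.png

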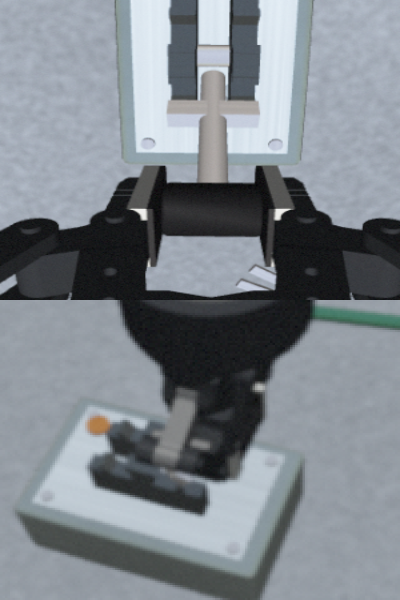

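Pulled about 14.4 mm, and the cross-pin has risen out of the notch. I'll swing to upright at radius ~96 mm, then check.

>>> send_path --offsets '[{"tx": -0.001, "tz": -0.0015, "aperture": 0.025}, {"tx": 0.0065, "tz": -0.0055, "aperture": 0.025}, {"tx": 0.0144, "tz": -0.0085, "aperture": 0.025}, {"tx": 0.0225, "tz": -0.011, "aperture": 0.025}, {"tx": 0.0305, "tz": -0.0127, "aperture": 0.025}, {"tx": 0.039, "tz": -0.014, "aperture": 0.025}, {"tx": 0.0472, "tz": -0.0142, "aperture": 0.025}, {"tx": 0.0472, "tz": -0.0142, "aperture": 0.025}]' --squeeze 40

```text
t: 4.5
ee_pos: [0.5778, 0.1864, 0.1464]
ee_rot: [3.141, 0.001, -0.13]
contact_force: [-4.1, -2.2, -6.6]
opening: 0.0293
finger_force: 39.9
```

>>> send_path --offsets '[{"tx": 0.0085, "tz": 0.0005, "aperture": 0.025}, {"tx": 0.0167, "tz": 0.0015, "aperture": 0.025}, {"tx": 0.025, "tz": 0.003, "aperture": 0.025}, {"tx": 0.0328, "tz": 0.0058, "aperture": 0.025}, {"tx": 0.041, "tz": 0.009, "aperture": 0.025}, {"tx": 0.049, "tz": 0.0129, "aperture": 0.025}, {"tx": 0.05, "tz": 0.0129, "aperture": 0.025}, {"tx": 0.05, "tz": 0.0129, "aperture": 0.025}]' --squeeze 40

```text
t: 5.3
ee_pos: [0.6264, 0.1799, 0.1336]
ee_rot: [3.14, 0.001, -0.129]
contact_force: [-5.1, -4.1, -4.1]
opening: 0.0289
finger_force: 39.7
```

The swing came out at 95 mm, as expected. Now I'll let it in along its length.

>>> send_path --offsets '[{"tx": -0.0025, "tz": 0.004, "aperture": 0.025}, {"tx": -0.005, "tz": 0.0085, "aperture": 0.025}, {"tx": -0.0068, "tz": 0.012, "aperture": 0.025}, {"tx": -0.0068, "tz": 0.012, "aperture": 0.025}, {"tx": -0.0068, "tz": 0.012, "aperture": 0.025}]' --squeeze 40

```text
t: 5.8
ee_pos: [0.6213, 0.1807, 0.124]
ee_rot: [3.141, -0.004, -0.129]
contact_force: [-4.1, -5.3, -0.1]
opening: 0.0291
finger_force: 40.1
```

>>> send_path --offsets '[{"tx": -0.001, "tz": 0.002, "aperture": 0.025}, {"tx": -0.001, "tz": 0.002, "aperture": 0.025}, {"tx": -0.001, "tz": 0.002, "aperture": 0.035}, {"tx": -0.001, "tz": 0.002, "aperture": 0.045}, {"tx": -0.001, "aperture": 0.06}, {"tx": -0.001, "aperture": 0.08}, {"tx": -0.001, "aperture": 0.08}, {"tx": -0.001, "tz": -0.05, "aperture": 0.08}, {"tx": -0.001, "tz": -0.1, "aperture": 0.08}, {"tx": -0.001, "tz": -0.14, "aperture": 0.08}]' --squeeze 40

```text
t: 6.8
ee_pos: [0.6194, 0.1818, 0.2646]
ee_rot: [-3.141, -0.002, -0.129]
contact_force: [0.8, 0.6, 0.8]
opening: 0.0799
finger_force: 0.0
```

```bash
python3 - <<'E'
from h import *
p=[.576,.185,-.131]
c=eyes.get_calibration('wrist');im=cv2.cvtColor(eyes.grab_frame('wrist'),4)
d=eyes.get_calibration('side');e=cv2.cvtColor(eyes.grab_frame('side'),4)
for q,col in((0,(0,0,255)),(.01,(0,255,0))):
    for cc,m in((c,im),(d,e)):
        u=proj(cc,[world(p,grip(1.047,q))])[0];print(q,u.round(1));cv2.circle(m,tuple(int(v) for v in u.round()),1,col,-1)
cv2.imwrite('pics/w4.png',np.vstack([cv2.resize(im[20:320,150:450],(400,300)),cv2.resize(e[230:370,145:305],(400,300),interpolation=3)]))
E
```

```text
0 [279.1 202.4]
0 [193.9 275.5]
0.01 [279.1 199.1]
0.01 [189.1 270.8]
```

View pics/w4.png

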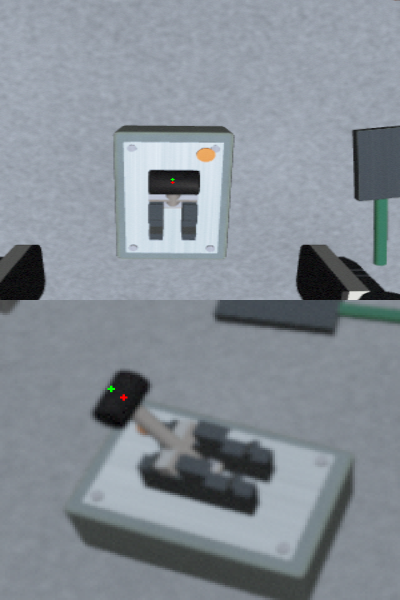

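The grip is at about (121,398) in the picture, right on the fully seated ON prediction (red, 123,397). The pin is down in the +x notch and the gripper is well clear, so I'm handing in.

```bash
python3 -c "
from bench import r, eyes, close_job
print(close_job())"
```

```text
the job is handed in; nothing more can be done
None
```

The kiln lever was pulled clear of its notch, flipped over and released, and the last pictures show it fully seated in the ON notch; the arm stayed clear of the fan lever, and the job was handed in at about 7 s.

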